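# Crack the walnut at the bar

## Robot

A 6-joint arm with a two-finger parallel gripper is mounted at the origin on the work surface. World frame = base frame: x ahead of the robot, y to its left, z up, the work surface at z = 0. Lengths are in mm, angles in rad, forces in N, time in s.
With the tool pointing down it reaches from about 350 to 925 mm from the base axis. Payload 6.4 kg.
Tool frame: the origin (TCP) lies midway between the tips of the shut fingers; the grasp point (between the pads) lies 19 mm behind it; z points along the fingers, y is the line along which they close (so a half turn about z gives the same grasp; the last joint's range is limited). The gripper opens to 94 mm and grips with 3 to 60 N. Pads are 16 mm wide; open, the fingers measure 119 mm over their backs; the gripper's body (75 mm by 177 mm) begins 78 mm behind the grasp point.
Start: joints at [-1.474, 0.245, 1.558, -0, 1.339, -0.174], TCP at [173.881, -626.322, 205.455] pointing down, gripper open.
Joint ranges: [-3.13, 3.13], [-1.02, 2.26], [0.13, 2.54], [-0.95, 4.09], [0.21, 2.88], [-2.74, 2.74]. Speed limits (rad/s): [2.57, 2.57, 3.14, 3.14, 3.14, 3.14].

## Interface

Orientations are given as a unit quaternion [w, x, y, z].
In Python, from rig import * gives the robot as it stands.
- The arm moves only by the tool apply_moves, never from a script. Its argument "plan" is a list of rows, each a list of 3 entries, a list of its own where there are three numbers: the shift along the world's x, y, z scaled (see below), then the turn, a rotation vector about the world's x, y, z scaled (see below), then the gripper command: -1 is shut, 1 is fully open, values between are in proportion. A call has 1 to 20 rows; each row is the pose to reach, as a shift and turn from the pose commanded when the call began; what a row does not reach only later rows make up. The controller multiplies each number of a shift by 0.5 m and each number of a turn by 90 degrees. A row lasts 1/12 s, in which the tool goes at most 41.7 mm and 7.16 degrees, less where a joint would pass 70% of its speed; a pose out of reach is approached as far as the arm can. A call with a number of a shift or a turn outside -1 to 1 is refused whole. A call with a gripper value outside its range is refused whole. The fingers move at their own pace and stop on an object; "grip_force" is the grip in N (left out, the last holds). Time passes only in rows, so rows that repeat a pose let the fingers close. It gives the time, the measured TCP pose, the force, the opening and the grip force at its end, in the units of the state.
- observe(): the state, without advancing time (a new reading comes with each control period).
- camera(name): name is "scene" or "top"; returns a dict with "frame" (400x640x3 uint8, blue, green, red), "depth" (400x640 float32, mm along the optical axis (not along the pixel's ray), 0 where there is no reading), "fx", "fy", "cx", "cy" (pixels), "distortion" ([k1, k2, p1, p2, k3] as OpenCV has them; the pictures are not rectified), "view" (4x4, takes a point from world to camera coordinates). Camera axes: x right, y down, z forward; pixel columns grow to the right and rows downward; lengths in mm; the calibration is good to about 2 mm. A picture is of the moment at which its call begins.
- sign_off(): hands the job in; it is judged then, once.
The state is a dict: "t": time; "joints": joint angles; "dq": joint speeds; "effort": joint torques, N m; "eef_pos": TCP position; "orientation": TCP orientation; "contact_force": force on the tool from outside, world axes, zero at the start; "torque": the same for the moment, N m; "finger_gap": finger opening in mm; "gripper_force": force on a finger pad.
Only numpy, scipy, OpenCV 4.12 (cv2) and the standard library are available. Lean on these libraries where they do the work, as an engineer would, in place of code of your own. Each camera call takes 0.05 s, during which the arm holds its last target. There are 200 camera calls.

## Task

Two red-handled nutcrackers lie on the bar. Squeeze the handles of the one that holds the big pale walnut right together until the shell gives and the handles stay shut, then let go, leaving it lying flat on the bar within a hand's breadth of where it was. Leave the nutcracker with the small dark hazelnut alone.

Things in the scene. Friction and masses are not known exactly. Their poses are not given: they have to be found in the camera images.
- walnut_cracker: loose steel nutcracker with red grips, 160 mm long, lying flat, a pale 33 mm walnut in its jaws. Origin: on the bar, midway between the two grips, the place to squeeze. x runs along the tool to the hinge (110 mm ahead; nut 72 mm ahead), z up. The handles stand at +y and -y, 30 mm tall, 10 mm thick; at the origin 63 mm over their outer faces open, 36 shut. Grips: 60 mm ahead to 27 behind.
- walnut_handle (a joint): swing of each handle of walnut_cracker about the hinge (rad; both move alike): 0 open as at the start, 0.12 fully shut. Squeezed at the origin, each handle resists with 4 N at first, rising to a peak of about 15 N near 0.07; then the nut gives and resistance falls off. Past 0.11 the shell has parted in two and the handles stay shut; let go earlier, they spring open.
- hazelnut_cracker: the other loose nutcracker, same make, size, colours and axes (origin on the bar midway between its grips), but holding a small dark brown hazelnut, 21 mm across, close to its hinge (86 mm ahead of the origin). To be left alone.
- hazelnut_handle (a joint): swing of each handle of hazelnut_cracker (rad): 0 open, as at the start and as it must stay, 0.12 shut.
Mind the look-alikes: they are no part of the job. Leave any orange look-alike of the walnut_cracker alone.

How it is judged:
By the outcome, as a careful person would: the job done as asked, in the order asked, and still so for the second after the job is handed in, with the robot touching nothing.
It also fails if it takes over 29 s, if anything falls off the work surface, if the arm or the gripper's body presses on something with over 40 N, if the wrist force passes 120 N, or if a joint passes its speed limit or range.

## Working session

There is one attempt and no reset: what is moved stays moved. The work goes in short steps, Python scripts to look and compute and a tool call to move; the robot and the scene stay as the last step left them, time stands still between calls to the robot, and variables do not carry over. Pictures are saved under pics/ and viewed, at most 10 in all, crops included, and the job is handed in when it is done.

Besides the shell and the picture viewer there is one more tool, called after "Call:" as a command line: name --argument value ..., lists and objects as JSON in quotes. apply_moves: Moves the arm, as the interface text tells. Shifts and turns lie within -1 to 1; 1 stands for 0.5 m of shift or 90 degrees of turn. Its arguments: {"type":"object","properties":{"plan":{"type":"array","items":{"type":"array"}},"grip_force":{"type":"number"}},"required":["plan"]}

```bash
mkdir -p pics
python3 - <<'E'
from rig import *
import cv2,numpy as np
print(observe())
for n in("top","scene"):
    c=camera(n);cv2.imwrite(f"pics/{n}0.png",c["frame"]);np.savez(f"{n}.npz",**c)
    print(n,c["fx"],c["fy"],c["cx"],c["cy"],c["distortion"],np.round(c["view"],3).tolist())
E
```

```text
{'t': 0.0, 'joints': array([-1.47409046e+00,  2.45792067e-01,  1.55900820e+00, -2.93290095e-05,
        1.33869005e+00, -1.74113806e-01]), 'dq': array([-0.0009924 , -0.00020363,  0.00069102, -0.00054888, -0.00161836,
       -0.00123931]), 'effort': array([ 2.21442635e-03, -4.15837240e+01, -3.14601982e+01,  6.85808086e-02,
        3.31752514e-02, -1.36785306e-04]), 'eef_pos': array([ 173.81917102, -625.70438916,  204.36256548]), 'orientation': array([-9.48672399e-04,  9.90845184e-01,  1.34999703e-01,  2.24569836e-05]), 'contact_force': array([ 0.07954841, -0.2244039 ,  1.03457558]), 'torque': array([-0.03308461, -0.02825444, -0.00918792]), 'gripper_force': 0.0, 'finger_gap': 93.88355479685238}
top 451.19691226917524 451.19691226917524 317.55873394812215 194.32003645010352 [-0.04974886  0.          0.          0.          0.        ] [[-0.007, -1.0, -0.003, 7.887], [-0.995, 0.007, -0.103, 587.068], [0.104, 0.002, -0.995, 834.143], [0.0, 0.0, 0.0, 1.0]]
scene 403.90427094146827 403.90427094146827 318.60393914482006 196.29341915939932 [-0.07860538  0.          0.          0.          0.        ] [[-0.273, 0.962, 0.015, 143.841], [0.756, 0.225, -0.615, -390.402], [-0.595, -0.156, -0.789, 1151.75], [0.0, 0.0, 0.0, 1.0]]
```

View pics/top0.png

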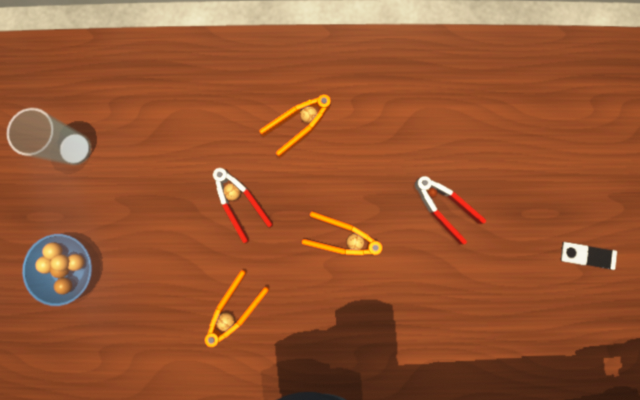

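View pics/scene0.png

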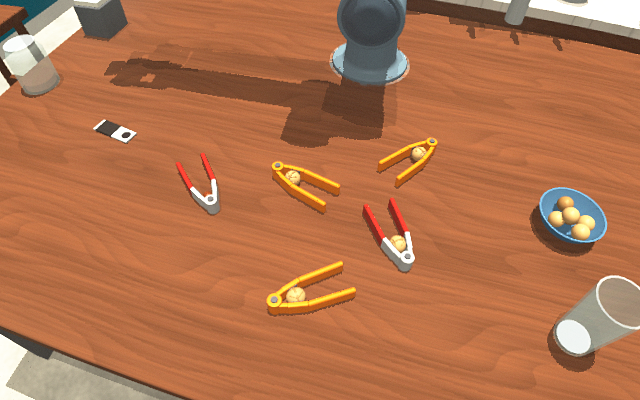

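```bash
cat > h.py <<'E'
import cv2,numpy as np
def ray(c,uv,z):
    K=np.array([[c["fx"],0,c["cx"]],[0,c["fy"],c["cy"]],[0,0,1]],float)
    p=cv2.undistortPoints(np.float64(uv).reshape(-1,1,2),K,np.float64(c["distortion"])).reshape(-1,2)
    V=c["view"];R=V[:3,:3];o=-R.T@V[:3,3]
    d=np.c_[p,np.ones(len(p))]@R
    return o+d*((z-o[2])/d[:,2])[:,None]
def measure(c,lo,hi,z=30):
    f=c["frame"];hsv=cv2.cvtColor(f,cv2.COLOR_BGR2HSV)
    m=((hsv[...,0]<5)|(hsv[...,0]>174))&(hsv[...,1]>200)&(hsv[...,2]>120)
    m=m.astype(np.uint8);w=np.zeros_like(m);w[lo[1]:hi[1],lo[0]:hi[0]]=1
    n,l,s,ce=cv2.connectedComponentsWithStats(m*w)
    idx=[i for i in range(1,n) if s[i,4]>40]
    out=[]
    for i in idx:
        uv=np.argwhere(l==i)[:,::-1]
        P=ray(c,uv,z)[:,:2].astype(np.float32)
        vx,vy,x0,y0=cv2.fitLine(P,cv2.DIST_L2,0,.01,.01).ravel()
        t=(P-[x0,y0])@[vx,vy]
        out.append((np.array([x0,y0]),np.array([vx,vy]),t.min(),t.max(),s[i,4]))
    return out
E
python3 - <<'E'
from h import *
for n,lo,hi in(("top",(190,150),(285,255)),("scene",(350,190),(420,270))):
    c=dict(np.load(n+".npz"))
    print(n)
    for p,v,a,b,s in measure(c,lo,hi): print(p.round(1),v.round(3),(p+a*v).round(1),(p+b*v).round(1),s)
    hz=(220,174) if n=="top" else (407,257)
    for z in(15,30): print(ray(c,[hz],z).round(1))
c=dict(np.load("top.npz"));f=c["frame"][150:260,180:300]
cv2.imwrite("pics/crop.png",cv2.resize(f,None,fx=5,fy=5,interpolation=cv2.INTER_NEAREST))
E
```

```text
top
[561.7 118.4] [0.812 0.584] [527.7  93.9] [595.5 142.7] 238
[533.5 161.6] [0.865 0.503] [497.6 140.8] [569.4 182.6] 245
[[630.3 195.3  15. ]]
[[628. 192.  30.]]
scene
[539.2 163.6] [0.872 0.49 ] [502.8 143.2] [571.9 182. ] 101
[563.2 117.2] [0.823 0.567] [533.   96.4] [600.3 142.8] 90
[[618.6 195.7  15. ]]
[[627.9 194.2  30. ]]
```

View pics/crop.png

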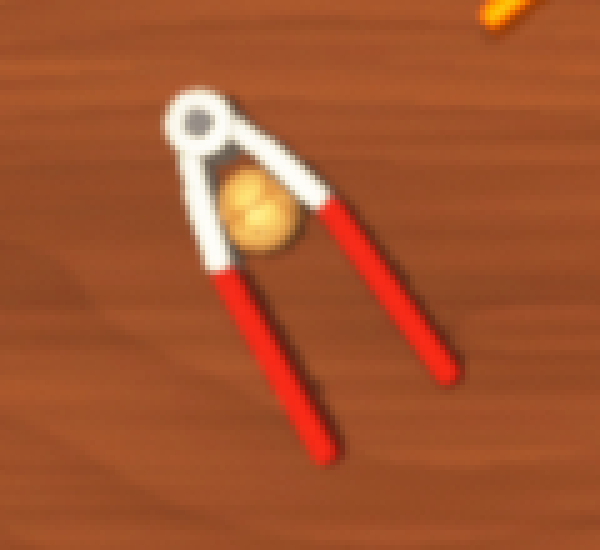

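Call:
apply_moves --plan '[[[0.36, 0.76, -0.1], [0, 0, 0.194], 1], [[0.36, 0.76, -0.1], [0, 0, 0.194], 1], [[0.36, 0.76, -0.1], [0, 0, 0.194], 1], [[0.36, 0.76, -0.1], [0, 0, 0.194], 1], [[0.36, 0.76, -0.1], [0, 0, 0.194], 1], [[0.36, 0.76, -0.1], [0, 0, 0.194], 1], [[0.36, 0.76, -0.1], [0, 0, 0.194], 1], [[0.36, 0.76, -0.1], [0, 0, 0.194], 1], [[0.36, 0.76, -0.1], [0, 0, 0.194], 1], [[0.36, 0.76, -0.1], [0, 0, 0.194], 1], [[0.36, 0.76, -0.1], [0, 0, 0.194], 1], [[0.36, 0.76, -0.1], [0, 0, 0.194], 1], [[0.36, 0.76, -0.1], [0, 0, 0.194], 1], [[0.36, 0.76, -0.1], [0, 0, 0.194], 1], [[0.36, 0.76, -0.1], [0, 0, 0.194], 1]]'

```text
t: 1.35
eef_pos: [353.5, -247.8, 155.7]
orientation: [0.0, 0.959, 0.283, 0.0]
contact_force: [0.1, 0.4, 0.3]
finger_gap: 94.4
gripper_force: 0.0
```

Call:
apply_moves --plan '[[[0.364, 0.758, -0.06], [0, 0, 0], 1], [[0.364, 0.758, -0.06], [0, 0, 0], 1], [[0.364, 0.758, -0.06], [0, 0, 0], 1], [[0.364, 0.758, -0.06], [0, 0, 0], 1], [[0.364, 0.758, -0.06], [0, 0, 0], 1], [[0.364, 0.758, -0.06], [0, 0, 0], 1], [[0.364, 0.758, -0.06], [0, 0, 0], 1], [[0.364, 0.758, -0.06], [0, 0, 0], 1], [[0.364, 0.758, -0.06], [0, 0, 0], 1], [[0.364, 0.758, -0.06], [0, 0, 0], 1], [[0.364, 0.758, -0.06], [0, 0, 0], 1], [[0.364, 0.758, -0.06], [0, 0, 0], 1], [[0.364, 0.758, -0.06], [0, 0, 0], 1], [[0.364, 0.758, -0.06], [0, 0, 0], 1], [[0.364, 0.758, -0.06], [0, 0, 0], 1], [[0.364, 0.758, -0.06], [0, 0, 0], 1]]'

```text
t: 2.68
eef_pos: [535.8, 131.3, 125.7]
orientation: [0.0, 0.959, 0.283, 0.0]
contact_force: [0.2, -0.2, 0.5]
finger_gap: 94.3
gripper_force: 0.0
```

Run:
```python
from rig import *
import cv2
from h import *
s=observe();print(s['t'],s['eef_pos'],s['orientation'],s['joints'].round(2))
c=camera("scene");cv2.imwrite("pics/s1.png",cv2.resize(c["frame"][120:320,250:520],None,fx=2.9,fy=2.9))
```

```text
2.6833 [535.82782357 131.30613373 125.70952559] [9.16838983e-05 9.59188969e-01 2.82765789e-01 1.49307212e-04] [ 0.03  0.1   1.87 -0.    1.16  1.03]
```

View pics/s1.png

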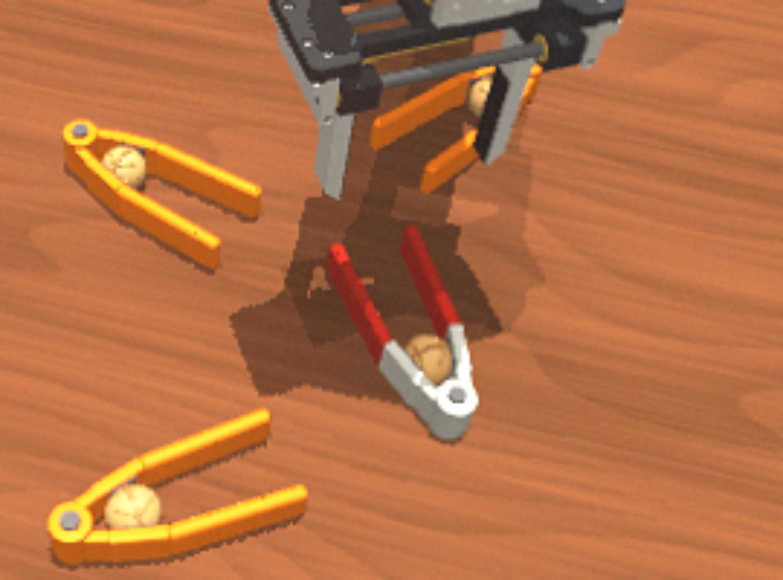

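The gripper hangs above and square to the red walnut cracker (handle tips near (338,250) and (412,232) in the crop), with the walnut and the orange look-alikes clear of the fingers. I'll go down now.

Call:
apply_moves --plan '[[[0, 0, -0.06], [0, 0, 0], 1], [[0, 0, -0.12], [0, 0, 0], 1], [[0, 0, -0.16], [0, 0, 0], 1], [[0, 0, -0.19], [0, 0, 0], 1], [[0, 0, -0.21], [0, 0, 0], 1], [[0, 0, -0.225], [0, 0, 0], 1], [[0, 0, -0.235], [0, 0, 0], 1], [[0, 0, -0.238], [0, 0, 0], 1], [[0, 0, -0.238], [0, 0, 0], 1], [[0, 0, -0.238], [0, 0, 0], 1]]'

```text
t: 3.57
eef_pos: [536.6, 132.7, 7.3]
orientation: [0.0, 0.959, 0.284, 0.001]
contact_force: [-0.3, -0.6, 0.4]
finger_gap: 94.3
gripper_force: 0.0
```

Call:
apply_moves --plan '[[[0, 0, 0], [0, 0, 0], 0.5], [[0, 0, 0], [0, 0, 0], 0.4], [[0, 0, 0], [0, 0, 0], 0.3], [[0, 0, 0], [0, 0, 0], 0.2], [[0, 0, 0], [0, 0, 0], 0.1], [[0, 0, 0], [0, 0, 0], 0], [[0, 0, 0], [0, 0, 0], -0.1], [[0, 0, 0], [0, 0, 0], -0.2], [[0, 0, 0], [0, 0, 0], -0.3], [[0, 0, 0], [0, 0, 0], -0.4], [[0, 0, 0], [0, 0, 0], -0.5], [[0, 0, 0], [0, 0, 0], -0.6], [[0, 0, 0], [0, 0, 0], -0.6], [[0, 0, 0], [0, 0, 0], -0.6], [[0, 0, 0], [0, 0, 0], -0.6], [[0, 0, 0], [0, 0, 0], -0.6], [[0, 0, 0], [0, 0, 0], -0.6], [[0, 0, 0], [0, 0, 0], -0.6]]' --grip_force 30

```text
t: 5.07
eef_pos: [535.9, 132.6, 6.5]
orientation: [0.0, 0.959, 0.284, -0.0]
contact_force: [-1.6, -2.3, 3.3]
finger_gap: 21.6
gripper_force: 29.9
```

Run:
```python
from rig import *
import cv2
c=camera("scene");cv2.imwrite("pics/s2.png",cv2.resize(c["frame"][140:320,270:520],None,fx=3.1,fy=3.1))
```

```text
(no output)
```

View pics/s2.png

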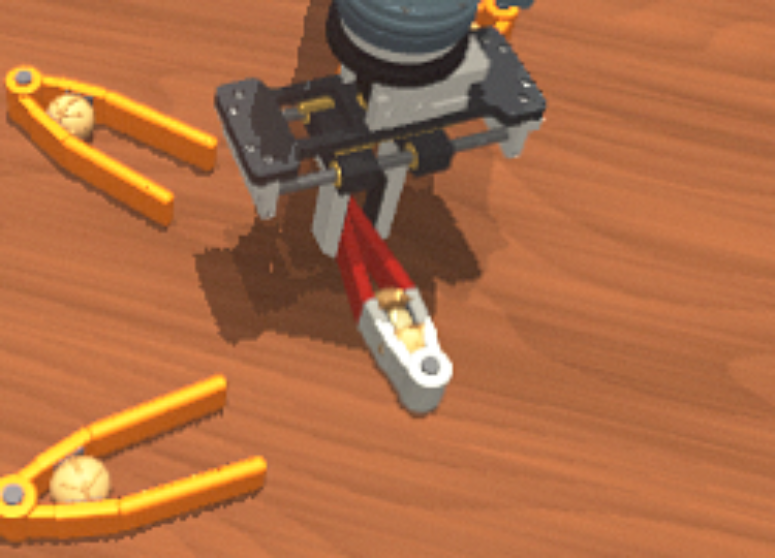

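The shell has split in two (crop, around (400,320)) and the handles are shut between the fingers. Next I release and rise.

Call:
apply_moves --plan '[[[0, 0, 0], [0, 0, 0], -0.4], [[0, 0, 0], [0, 0, 0], -0.2], [[0, 0, 0], [0, 0, 0], 0], [[0, 0, 0], [0, 0, 0], 0.2], [[0, 0, 0], [0, 0, 0], 0.5], [[0, 0, 0], [0, 0, 0], 1], [[0, 0, 0], [0, 0, 0], 1], [[0, 0, 0], [0, 0, 0], 1], [[0, 0, 0], [0, 0, 0], 1], [[0, 0, 0.03], [0, 0, 0], 1], [[0, 0, 0.08], [0, 0, 0], 1], [[0, 0, 0.14], [0, 0, 0], 1], [[0, 0, 0.2], [0, 0, 0], 1], [[0, 0, 0.26], [0, 0, 0], 1], [[0, 0, 0.3], [0, 0, 0], 1], [[0, 0, 0.3], [0, 0, 0], 1]]'

```text
t: 6.45
eef_pos: [539.2, 132.9, 162.0]
orientation: [0.001, 0.959, 0.284, 0.005]
contact_force: [0.7, 0.6, 0.8]
finger_gap: 93.9
gripper_force: 0.0
```

Run:
```python
from rig import *
import cv2
c=camera("scene");cv2.imwrite("pics/s3.png",cv2.resize(c["frame"][120:320,160:460],None,fx=2.6,fy=2.6))
from h import *
for p,v,a,b,s in measure(c,(350,170),(420,270)): print(p.round(1),v.round(3),(p+a*v).round(1),(p+b*v).round(1),s)
```

```text
[537.6 122.2] [0.894 0.447] [522.1 114.5] [556.5 131.6] 53
[553.1 157.4] [0.8 0.6] [517.5 130.8] [577.3 175.6] 109
[578.4 143.2] [0.909 0.417] [558.6 134.1] [594.2 150.4] 67
```

View pics/s3.png

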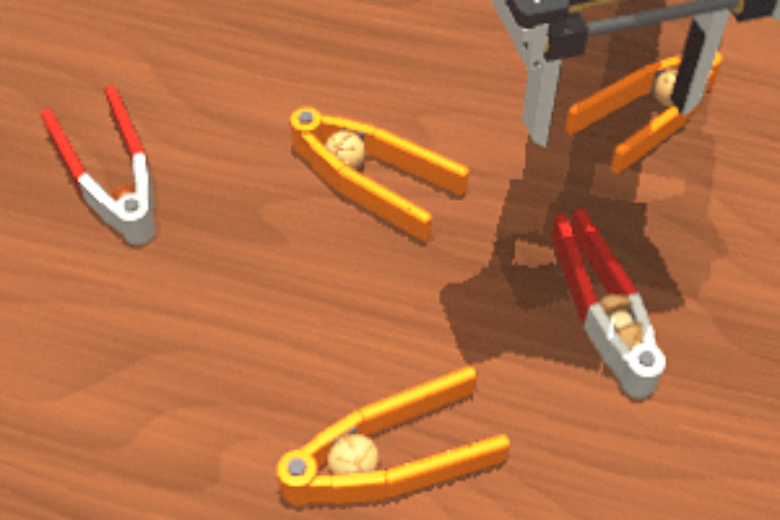

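The walnut cracker lies flat in its place with the handles shut and the shell split. The hazelnut cracker at (125,190) is untouched and the gripper is clear.

```bash
python3 -c "
from rig import *
print(sign_off())"
```

```text
the job is handed in; nothing more can be done
None
```

The walnut shell is cracked and its nutcracker's handles stayed shut after release; it lies flat where it was, the hazelnut one and the orange look-alikes were left alone, and the job was handed in at about 6.5 s.

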